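# Sort the washed small ware into its trays

## Task

Sort the small things on the counter into their trays: stand both sauce cups upright, side by side, in the bamboo tray, stand both spice jars upright in the black tray, and lay the bag clip flat in the blue tray. Set each one down on the tray's floor without dropping it, and leave the salad spinner and the steel bowl where they are.

Things in the scene. Friction and masses are not known exactly. Their poses are not given: they have to be found in the camera images.
- cup_yellow: yellow glazed porcelain sauce cup, open at the top, nearly straight-sided: outer diameter 49 mm at the foot, 52 mm at the rim, 45 mm tall, wall 3 mm, 90 g. Stands upright on the counter. Origin: centre of its underside, z up.
- cup_blue: blue glazed porcelain sauce cup, same shape and size as the yellow one (52 mm rim, 45 mm tall). Origin: centre of its underside, z up.
- jar_red: closed round spice jar of amber glass with a red cap: diameter 42 mm (cap 41 mm), 75 mm tall with the cap, which begins 58 mm up; 130 g. Stands upright. Origin: centre of its underside, z up.
- jar_black: closed amber spice jar with a black cap, same shape and size as the red-capped one. Origin: centre of its underside, z up.
- clip: green plastic bag clip with white hinge and tip, closed and rigid, lying flat: a bar 90 mm long (its x axis), 20 mm wide (its y axis), 18 mm tall, 30 g. Origin: centre of its underside.
- tray_bamboo: the pale bamboo (light wood) tray, for the sauce cups. Open tray fixed to the counter: 112 mm along its x axis, 172 mm along its y axis, 18 mm tall outside, walls and floor 5 mm thick (inside 102 x 162 mm). Origin: centre of its underside, z up; the inner floor lies 5 mm above it.
- tray_black: the black plastic tray, for the spice jars. Open tray fixed to the counter: 112 mm along its x axis, 172 mm along its y axis, 18 mm tall outside, walls and floor 5 mm thick (inside 102 x 162 mm). Origin: centre of its underside, z up; the inner floor lies 5 mm above it.
- tray_blue: the blue plastic tray, for the bag clip. Open tray fixed to the counter: 112 mm along its x axis, 172 mm along its y axis, 18 mm tall outside, walls and floor 5 mm thick (inside 102 x 162 mm). Origin: centre of its underside, z up; the inner floor lies 5 mm above it.
- spinner: salad spinner, to be left alone: round, 244 mm across and 162 mm tall, clear bowl, white lid with a green press button; loose, 0.95 kg. It stands at one side of the work area (left or right). Origin: centre of its underside.
- steel_bowl: open steel mixing bowl, to be left alone: 210 mm across the rim, 85 mm tall; loose. It stands at the other side from the spinner. Origin: centre of its underside. (Fixed: equipment up to 170 mm tall beyond x = 0.74 m, a rice cooker back left; an orange lid and a wooden paddle, under 20 mm tall, nearer than x = 0.36 m.)
Things that resemble listed ones, but are neither listed nor needed, are in the scene too. Leave any purple or turquoise look-alike of the jar_red alone. There is more than one size of the clip; the job needs the smaller.

How it is judged:
At the end, for the whole second after the job is handed in: Both cups stand upright on the floor of the bamboo tray, both jars upright on the floor of the black tray, and the clip lies flat on the floor of the blue tray, each wholly within the tray's walls (origin within 10 mm of the height of the tray's underside, tilt under 0.12 rad), released and at rest (x of cup_yellow in the frame of tray_bamboo between -0.03 and 0.03 m and y of cup_yellow in the frame of tray_bamboo between -0.06 and 0.06 m and z of cup_yellow in the frame of tray_bamboo between 0 and 0.01 m and angle between each of cup_yellow, cup_blue, jar_red, jar_black, clip's own z axis and vertical below 0.12 rad and linear speed of each of cup_yellow, cup_blue, jar_red, jar_black, clip below 0.02 m/s and contact force between each of cup_yellow, cup_blue, jar_red, jar_black, clip and the fingers below 0.05 N and x of cup_blue in the frame of tray_bamboo between -0.03 and 0.03 m and y of cup_blue in the frame of tray_bamboo between -0.06 and 0.06 m and z of cup_blue in the frame of tray_bamboo between 0 and 0.01 m and x of jar_red in the frame of tray_black between -0.033 and 0.033 m and y of jar_red in the frame of tray_black between -0.063 and 0.063 m and z of jar_red in the frame of tray_black between 0 and 0.01 m and x of jar_black in the frame of tray_black between -0.033 and 0.033 m and y of jar_black in the frame of tray_black between -0.063 and 0.063 m and z of jar_black in the frame of tray_black between 0 and 0.01 m and x of clip in the frame of tray_blue between -0.045 and 0.045 m and y of clip in the frame of tray_blue between -0.075 and 0.075 m and z of clip in the frame of tray_blue between 0 and 0.01 m); the robot touches nothing.
It fails at once if a thing was dropped or thrown (over 0.8 m/s while the fingers do not touch it, a free fall of about 33 mm) ((contact force between cup_yellow and the fingers below 0.01 N and linear speed of cup_yellow above 0.8 m/s) or (contact force between cup_blue and the fingers below 0.01 N and linear speed of cup_blue above 0.8 m/s) or (contact force between jar_red and the fingers below 0.01 N and linear speed of jar_red above 0.8 m/s) or (contact force between jar_black and the fingers below 0.01 N and linear speed of jar_black above 0.8 m/s) or (contact force between clip and the fingers below 0.01 N and linear speed of clip above 0.8 m/s)).
It fails at once if the salad spinner or the steel bowl was pushed more than 20 mm from its place (distance of any of spinner, steel_bowl from where it was at the start of the episode above 0.02 m).
It also fails if it takes over 115 s, if anything falls off the work surface, if the arm or the gripper's body presses on something with over 40 N, if the wrist force passes 120 N, or if a joint passes its speed limit or range.

## Robot

A 7-joint arm with a two-finger parallel gripper is mounted at the origin on the work surface. World frame = base frame: x ahead of the robot, y to its left, z up, the work surface at z = 0. Lengths are in m, angles in rad, forces in N, time in s.
With the tool pointing down it reaches from about 0.35 to 0.9 m from the base axis. Payload 19.9 kg.
Tool frame: the origin (TCP) lies between the finger pads; the fingertips stand 22 mm ahead of it and the grasp point (between the pads) lies 3 mm ahead of it (robot.finger_overhang is the distance from the TCP to the fingertips, in m); x points along the fingers, z is the direction in which the jaws open and shut, and the axes are right-handed (so a half turn about x gives the same grasp; the last joint's range is limited). The gripper opens to 94 mm and grips with 3 to 60 N. Pads are 16 mm wide; open, the fingers measure 119 mm over their backs; the gripper's body (75 mm by 177 mm) begins 78 mm behind the grasp point.
Start: joints at [1.175, 0.417, -0.01, 1.614, 0.005, 1.111, -0.053], TCP at [0.217, -0.586, 0.227] pointing down, gripper open.
Joint ranges: [-2.81, 2.81], [-0.39, 2.02], [-1.27, 1.25], [0.06, 2.57], [-1.19, 4.33], [0.19, 2], [-2.82, 2.82]. Speed limits (rad/s): [1.89, 1.89, 2.39, 2.39, 3.01, 3.01, 3.01].

## Interface

Orientations are given as a unit quaternion [w, x, y, z].
In Python, from bench import get_obs, viewer, robot gives the robot as it stands.
- The arm moves only by the tool apply_moves, never from a script. Its argument "motion" is a list of rows, each an object with "dp": the shift along the tool's x, y, z in mm, a list of three; "rot": the turn, a rotation vector about the tool's x, y, z in rad, a list of three; "jaw": the closure in counts, from 0 (fully open) to 255 (shut). A call has 1 to 5 rows; each row is the pose to reach, as a shift and turn from the pose commanded when the call began, along the tool's axes at that moment; what a row does not reach only later rows make up. A row lasts 1/8 s, in which the tool goes at most 62.5 mm and 10.7 degrees, less where a joint would pass 70% of its speed; a pose out of reach is approached as far as the arm can. A call with a gripper value outside its range is refused whole. The fingers move at their own pace and stop on an object; the grip force is fixed at half the most. Time passes only in rows, so rows that repeat a pose let the fingers close. It gives the time, the measured TCP pose, the force and the opening at its end, in the units of the state.
- get_obs(): the state, without advancing time (a new reading comes with each control period).
- viewer.snapshot(name): name is "side" or "top" or "wrist"; returns the picture (480x640x3 uint8, red, green, blue); there is no depth.
- viewer.camera_info(name): a dict with "mtx" (3x3 intrinsics, pixels), "T" (4x4, takes a point from camera to world coordinates). Camera axes: x right, y down, z forward; pixel columns grow to the right and rows downward; lengths in m; the calibration is good to about 2 mm. The wrist camera is an equidistant fisheye: a pixel r from the principal point sees the ray r / f radians off the axis. A picture is of the moment at which its call begins: read the wrist's pose just before it. camera_info takes no time and is no camera call; for the wrist camera it gives the pose at the moment of the call.
- robot.sign_off(): hands the job in, once; it reports no verdict.
The state is a dict: "time_s": time; "joint_positions": joint angles; "qd": joint speeds; "joint_efforts": joint torques, N m; "tcp_pos": TCP position; "ee_rot": TCP orientation; "wrist_force": force on the tool from outside, world axes, zero at the start; "wrist_torque": the same for the moment, N m; "opening": finger opening in m.
Only numpy, scipy, OpenCV 4.12 (cv2) and the standard library are available. Lean on these libraries where they do the work, as an engineer would, in place of code of your own. Each camera call takes 0.05 s, during which the arm holds its last target.

## Working session

There is one attempt and no reset: what is moved stays moved. The work goes in short steps, Python scripts to look and compute and a tool call to move; the robot and the scene stay as the last step left them, time stands still between calls to the robot, and variables do not carry over. Pictures are saved under pics/ and viewed, and the job is handed in when it is done.

Besides the shell and the picture viewer there is one more tool, called after "Call:" in YAML: its name, and indented under it one key for each argument. apply_moves: Moves the arm, as the interface text tells. Its arguments: {"type":"object","properties":{"motion":{"type":"array","items":{"type":"object","properties":{"dp":{"type":"array","items":{"type":"number"}},"rot":{"type":"array","items":{"type":"number"}},"jaw":{"type":"number"}}}}},"required":["motion"]}

```bash
ls; mkdir -p pics
python3 - <<'E'
from bench import get_obs, viewer, robot
import cv2
o=get_obs(); print(o)
for n in ["side","top","wrist"]:
    im=viewer.snapshot(n); cv2.imwrite(f"pics/{n}0.png",im[:,:,::-1]); 
    c=viewer.camera_info(n); print(n,c)
E
```

```text
pics
{'time_s': 0.0, 'joint_positions': array([ 1.17551221,  0.4179731 , -0.01031984,  1.61416483,  0.00471886,
        1.11072676, -0.05302945]), 'qd': array([ 0.00024593,  0.00103249, -0.00054626,  0.00060565, -0.00110635,
       -0.00024841, -0.00256212]), 'joint_efforts': array([-1.25566298e-04, -8.51265764e+01,  6.39254060e-01, -4.25996196e+01,
       -4.88306105e-02,  1.86726137e-02,  1.92930702e-04]), 'tcp_pos': array([ 0.21640153, -0.58596034,  0.22682968]), 'ee_rot': array([ 0.57980185,  0.40443301,  0.58056529, -0.40398973]), 'wrist_force': array([-0.29825049,  0.1650048 ,  0.42714619]), 'wrist_torque': array([1.66252640e-02, 7.27090321e-05, 3.89673747e-02]), 'opening': 0.09408183649957373}
side {'mtx': array([[438.47732019,   0.        , 324.33489616],
       [  0.        , 438.47732019, 243.59255583],
       [  0.        ,   0.        ,   1.        ]]), 'T': array([[-0.82363998, -0.28412417,  0.49080612, -0.01075276],
       [-0.56662288,  0.44826199, -0.69137522,  0.82095715],
       [-0.02357332, -0.84754625, -0.53019775,  0.68383701],
       [ 0.        ,  0.        , 
[... 166 characters left out ...]
 0.        ,   1.        ]]), 'T': array([[ 0.0955204 , -0.97544922,  0.19843051,  0.31995912],
       [-0.99542407, -0.09308162,  0.02160409, -0.0116129 ],
       [-0.00260346, -0.19958613, -0.97987683,  1.35437689],
       [ 0.        ,  0.        ,  0.        ,  1.        ]])}
wrist {'mtx': array([[371.64829954,   0.        , 314.19488371],
       [  0.        , 371.64829954, 240.13621898],
       [  0.        ,   0.        ,   1.        ]]), 'T': array([[ 0.34685921, -0.90312458, -0.25309026,  0.28852879],
       [-0.93791525, -0.33454233, -0.0916319 , -0.55818734],
       [-0.00191439,  0.26916058, -0.96309341,  0.38500176],
       [ 0.        ,  0.        ,  0.        ,  1.        ]])}
```

View pics/top0.png

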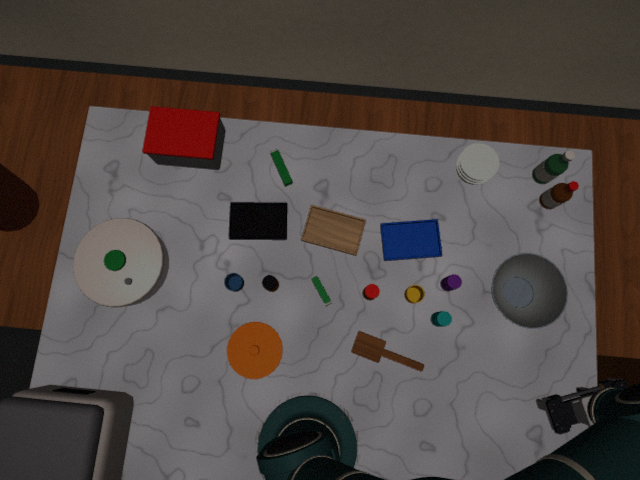

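View pics/side0.png

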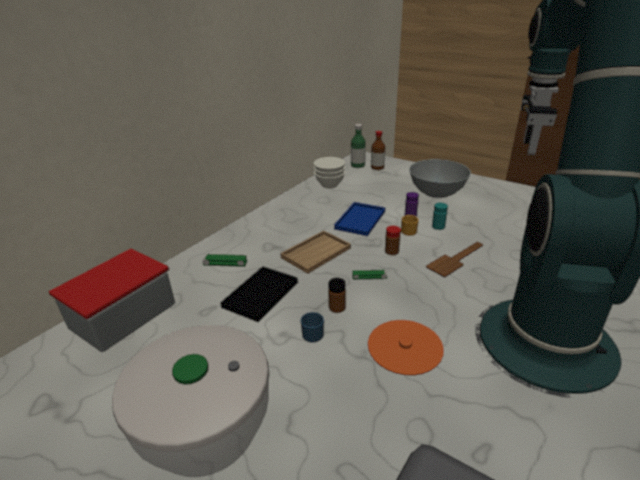

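View pics/wrist0.png

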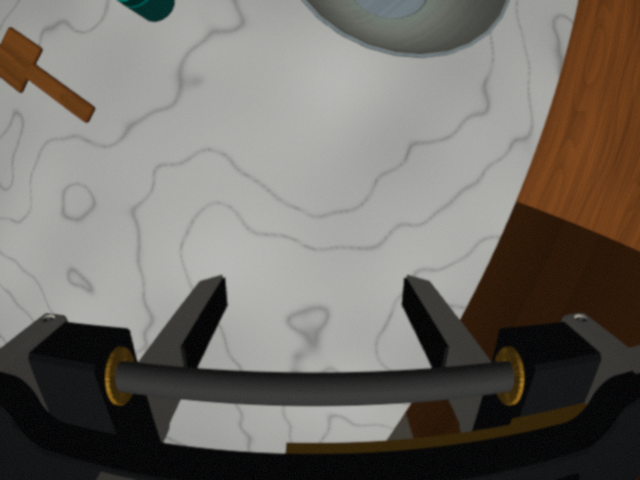

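Run:
```python
import cv2
im=cv2.imread("pics/top0.png")
cv2.imwrite("pics/c1.png",cv2.resize(im[140:320,215:345],None,fx=4.4,fy=3.3*4.4/3.3*0.75,interpolation=cv2.INTER_CUBIC)) if 0 else None
cv2.imwrite("pics/c1.png",cv2.resize(im[140:260,220:380],None,fx=5,fy=5,interpolation=cv2.INTER_CUBIC))
cv2.imwrite("pics/c2.png",cv2.resize(im[205:325,210:370],None,fx=5,fy=5,interpolation=cv2.INTER_CUBIC))
cv2.imwrite("pics/c3.png",cv2.resize(im[210:330,340:500],None,fx=5,fy=5,interpolation=cv2.INTER_CUBIC))
```

```text
(no output)
```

View pics/c1.png

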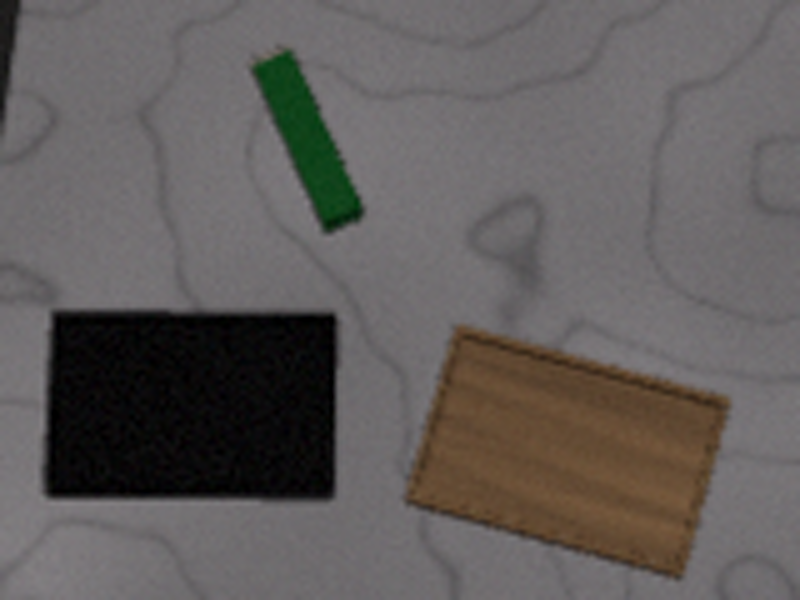

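View pics/c2.png

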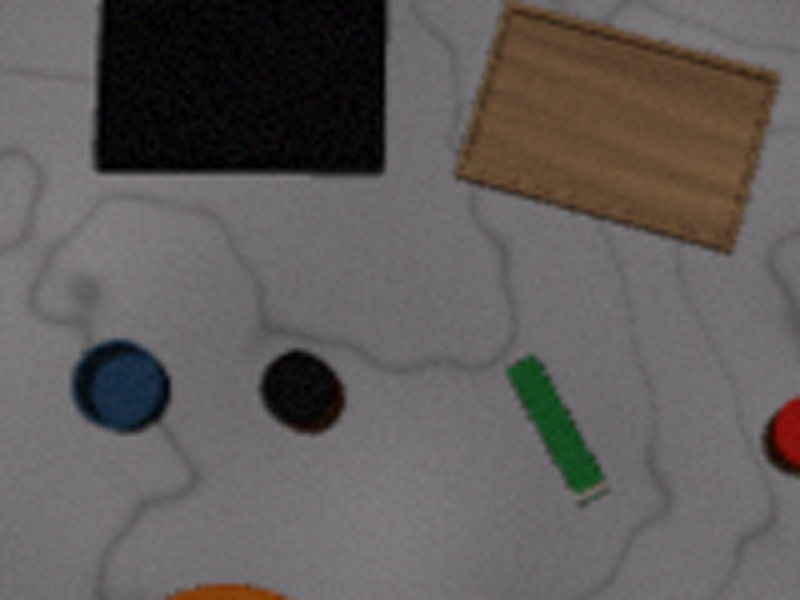

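View pics/c3.png

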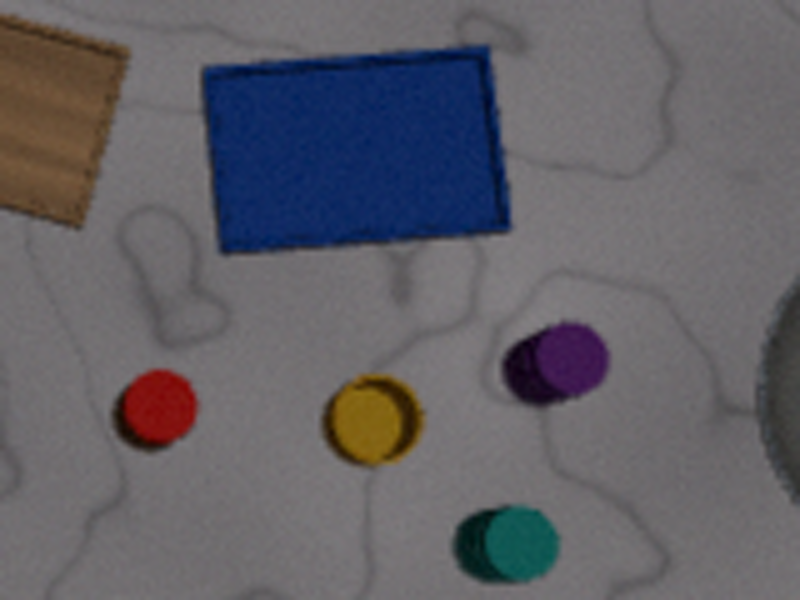

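```bash
cat > h.py <<'E'
import numpy as np, cv2
from scipy.spatial.transform import Rotation as R
from bench import get_obs, viewer, robot
def ray(name,px,z,ci=None):
    c=ci or viewer.camera_info(name); K=c["mtx"];T=c["T"]
    x=(px[0]-K[0,2])/K[0,0]; y=(px[1]-K[1,2])/K[1,1]
    if name=="wrist":
        r=np.hypot(x,y); d=np.array([x/r*np.sin(r),y/r*np.sin(r),np.cos(r)]) if r>1e-9 else np.array([0,0,1.])
    else: d=np.array([x,y,1.])
    d=T[:3,:3]@d; p=T[:3,3]; return p+d*(z-p[2])/d[2]
def tcp():
    o=get_obs(); q=o["ee_rot"]; return o["tcp_pos"],R.from_quat([q[1],q[2],q[3],q[0]]),o
E
python3 - <<'E'
from h import *
np.set_printoptions(precision=4,suppress=True)
def t(o,p,z): return ray("top",(o[0]+p[0]/5,o[1]+p[1]/5),z)
for n,o,p,z in [("cupblue",(210,205),(121,386),.045),("jarblack",(210,205),(299,388),.075),("jarred",(340,210),(160,407),.075),("cupyel",(340,210),(373,420),.045)]: print(n,t(o,p,z))
for n,o,P,z in [("clipnear",(210,205),[(507,373),(533,354),(605,485),(580,503)],.018),("clipfar",(220,140),[(253,66),(292,50),(362,213),(328,232)],.018),
 ("black",(220,140),[(52,312),(335,314),(333,498),(46,496)],.018),("bamboo",(220,140),[(458,326),(728,401),(682,578),(407,500)],.018),("blue",(340,210),[(204,68),(488,47),(510,230),(221,253)],.018)]:
    w=np.array([t(o,p,z)[:2] for p in P]); e=np.roll(w,-1,0)-w
    print(n,w.mean(0),np.linalg.norm(e,axis=1),np.degrees(np.arctan2(e[:,1],e[:,0])))
p,r,o=tcp(); print(r.as_matrix())
E
```

```text
cupblue [0.4284 0.2506 0.045 ]
jarblack [0.4343 0.1455 0.075 ]
jarred [ 0.437  -0.1399  0.075 ]
cupyel [ 0.444  -0.2637  0.045 ]
clipnear [0.4303 0.0012] [0.0188 0.0866 0.0177 0.0862] [ -48.256  -145.7187  130.9163   34.9412]
clipfar [0.792  0.1576] [0.0261 0.1144 0.0238 0.1172] [ -60.8799 -151.5879  125.9155   29.6208]
black [0.6197 0.2086] [0.1709 0.1131 0.1705 0.1132] [ -84.9799 -174.278    95.0453    5.9305]
bamboo [ 0.6129 -0.0186] [0.1683 0.1111 0.1691 0.1109] [-100.5753  170.2486   79.375   -10.125 ]
blue [ 0.6055 -0.2499] [0.1707 0.111  0.171  0.1118] [ -80.2205 -170.7387  100.0446    9.1098]
[[-0.0004  0.9381  0.3464]
 [ 0.0009  0.3464 -0.9381]
 [-1.     -0.0001 -0.0009]]
```

```bash
cat >> h.py <<'E'
np.set_printoptions(precision=4,suppress=True)
def go(target,yaw_deg=None,note=""):
    """print dp(mm),rot for target TCP and jaw-axis yaw, from measured pose"""
    p,r,o=tcp(); M=r.as_matrix()
    dp=M.T@(np.array(target)-p)*1000
    rot=np.zeros(3)
    if yaw_deg is not None:
        a=np.radians(yaw_deg); x=np.array([0,0,-1.]); z=np.array([np.cos(a),np.sin(a),0]); y=np.cross(z,x)
        rot=R.from_matrix(M.T@np.c_[x,y,z]).as_rotvec()
    print(note,"dp",dp.round(0),"rot",rot.round(3),"| tcp",p,"yaw",np.degrees(np.arctan2(M[1,2],M[0,2])).round(1),"open",round(o["opening"],4),"t",o["time_s"].round(2))
E
python3 -c "
from h import *
go((.444,-.264,.15),0)"
```

```text
Traceback (most recent call last):
  File "h.py", line 22, in go
    print(note,"dp",dp.round(0),"rot",rot.round(3),"| tcp",p,"yaw",np.degrees(np.arctan2(M[1,2],M[0,2])).round(1),"open",round(o["opening"],4),"t",o["time_s"].round(2))
                                                                                                                                                   ^^^^^^^^^^^^^^^^^
AttributeError: 'float' object has no attribute 'round'
```

```bash
sed -i 's/o\["time_s"\].round(2)/round(o["time_s"],2)/' h.py
python3 -c "
from h import *
go((.444,-.264,.15),0)"
```

```text
dp [  77.  325. -223.] rot [-1.217 -0.001 -0.   ] | tcp [ 0.2164 -0.5861  0.227 ] yaw -69.7 open 0.0939 t 0.15
```

Call:
apply_moves:
  motion:
    - {"dp": [10, 50, -34], "rot": [-0.18, 0, 0], "jaw": 30}
    - {"dp": [20, 100, -68], "rot": [-0.36, 0, 0], "jaw": 30}
    - {"dp": [30, 150, -102], "rot": [-0.54, 0, 0], "jaw": 30}
    - {"dp": [40, 200, -136], "rot": [-0.72, 0, 0], "jaw": 30}
    - {"dp": [50, 250, -170], "rot": [-0.9, 0, 0], "jaw": 30}

```text
time_s: 0.78
tcp_pos: [0.3929, -0.3385, 0.1772]
ee_rot: [0.699, 0.11, 0.699, -0.11]
wrist_force: [0.9, -0.6, -0.3]
opening: 0.0829
```

```bash
python3 -c "
from h import *
go((.444,-.264,.15),0)"
```

```text
dp [27. 87. 26.] rot [-0.311  0.     0.   ] | tcp [ 0.3929 -0.3385  0.1772] yaw -17.8 open 0.0829 t 0.78
```

Call:
apply_moves:
  motion:
    - {"dp": [13, 44, 13], "rot": [-0.16, 0, 0], "jaw": 30}
    - {"dp": [27, 87, 26], "rot": [-0.31, 0, 0], "jaw": 30}
    - {"dp": [27, 87, 26], "rot": [-0.31, 0, 0], "jaw": 30}

```text
time_s: 1.15
tcp_pos: [0.4451, -0.2625, 0.1496]
ee_rot: [0.707, 0.001, 0.707, 0.001]
wrist_force: [0.0, -1.3, -0.2]
opening: 0.0828
```

```bash
python3 -c "
from h import *
go((.444,-.264,.039),0)
c=viewer.camera_info('wrist');np.save('c.npy',c['T'])
im=viewer.snapshot('wrist'); cv2.imwrite('pics/w1.png',im[:,:,::-1])"
```

```text
dp [111.  -2.  -1.] rot [-0.    -0.001 -0.002] | tcp [ 0.4451 -0.2625  0.1496] yaw -0.0 open 0.0828 t 1.15
```

View pics/w1.png

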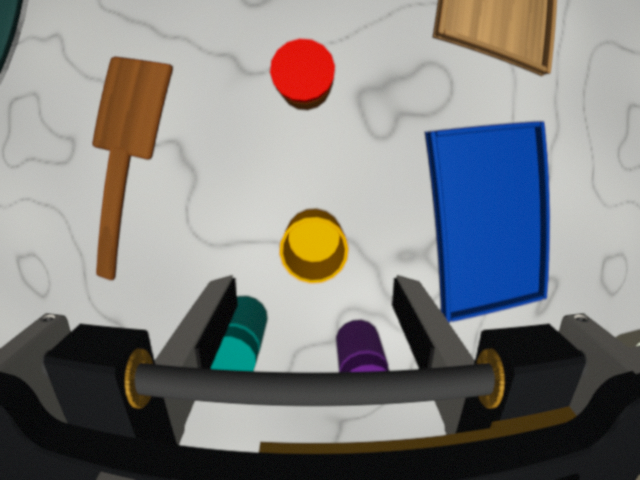

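```bash
python3 -c "
from h import *
print(ray('wrist',(314,247),.045),ray('wrist',(303,70),.075))
print('teal',ray('top',(340+522/5,210+543/5),.075),'purple',ray('top',(340+572/5,210+360/5),.075))
K=None
for n,pts in (('bl',[(427,132),(545,122),(548,297),(449,320)]),):
    print([ray('wrist',p,.018)[:2].round(4) for p in pts], np.mean([ray('wrist',p,.018)[:2] for p in pts],0))"
```

```text
[ 0.4425 -0.2637  0.045 ] [ 0.4363 -0.1413  0.075 ]
teal [ 0.3818 -0.3429  0.075 ] purple [ 0.4849 -0.3664  0.075 ]
[array([ 0.5325, -0.1774]), array([ 0.6461, -0.159 ]), array([ 0.6749, -0.3257]), array([ 0.5662, -0.3427])] [ 0.6049 -0.2512]
```

Call:
apply_moves:
  motion:
    - {"dp": [50, -1, -2], "rot": [0, 0, 0], "jaw": 30}
    - {"dp": [95, -1, -2], "rot": [0, 0, 0], "jaw": 30}
    - {"dp": [111, -1, -2], "rot": [0, 0, 0], "jaw": 30}
    - {"dp": [111, -1, -2], "rot": [0, 0, 0], "jaw": 30}
    - {"dp": [111, -1, -2], "rot": [0, 0, 0], "jaw": 200}

```text
time_s: 1.82
tcp_pos: [0.4427, -0.2673, 0.0409]
ee_rot: [0.708, 0.002, 0.707, -0.003]
wrist_force: [0.5, -0.2, -0.6]
opening: 0.0761
```

Call:
apply_moves:
  motion:
    - {"dp": [0, 0, 0], "rot": [0, 0, 0], "jaw": 200}
    - {"dp": [0, 0, 0], "rot": [0, 0, 0], "jaw": 200}
    - {"dp": [0, 0, 0], "rot": [0, 0, 0], "jaw": 200}

```text
time_s: 2.2
tcp_pos: [0.4424, -0.2669, 0.0401]
ee_rot: [0.707, 0.002, 0.707, -0.003]
wrist_force: [-0.8, 0.2, 8.1]
opening: 0.0512
```

```bash
python3 -c "
from h import *
# bamboo
a=np.radians(-10.3); 
for s in (-.042,.042): print(s, np.array([.6129,-.0186])+s*np.array([-np.sin(a),np.cos(a)]))
a=np.radians(5.5)
for s in (-.042,.042): print('bk',s, np.array([.6197,.2086])+s*np.array([-np.sin(a),np.cos(a)]))
go((.605,-.06,.12),-10)"
```

```text
-0.042 [ 0.6054 -0.0599]
0.042 [0.6204 0.0227]
bk -0.042 [0.6237 0.1668]
bk 0.042 [0.6157 0.2504]
 dp [-80. 208. 161.] rot [0.168 0.001 0.001] | tcp [ 0.4424 -0.2669  0.0401] yaw -0.4 open 0.0512 t 2.2
```

Call:
apply_moves:
  motion:
    - {"dp": [-40, 0, 0], "rot": [0, 0, 0], "jaw": 200}
    - {"dp": [-80, 30, 24], "rot": [0.04, 0, 0], "jaw": 200}
    - {"dp": [-80, 76, 59], "rot": [0.08, 0, 0], "jaw": 200}
    - {"dp": [-80, 122, 94], "rot": [0.12, 0, 0], "jaw": 200}
    - {"dp": [-80, 168, 129], "rot": [0.168, 0, 0], "jaw": 200}

```text
time_s: 2.82
tcp_pos: [0.573, -0.0981, 0.1197]
ee_rot: [0.704, 0.062, 0.704, -0.063]
wrist_force: [0.3, -1.2, 0.2]
opening: 0.0512
```

```bash
python3 -c "
from h import *
go((.605,-.062,.12),-10)"
```

```text
dp [-0. 41. 25.] rot [-0.002  0.     0.   ] | tcp [ 0.573  -0.0981  0.1197] yaw -10.1 open 0.0512 t 2.83
```

Call:
apply_moves:
  motion:
    - {"dp": [0, 41, 25], "rot": [0, 0, 0], "jaw": 200}
    - {"dp": [0, 41, 25], "rot": [0, 0, 0], "jaw": 200}
    - {"dp": [35, 41, 25], "rot": [0, 0, 0], "jaw": 200}
    - {"dp": [50, 41, 25], "rot": [0, 0, 0], "jaw": 200}
    - {"dp": [50, 41, 25], "rot": [0, 0, 0], "jaw": 200}

```text
time_s: 3.45
tcp_pos: [0.6031, -0.064, 0.0688]
ee_rot: [0.704, 0.062, 0.705, -0.062]
wrist_force: [0.9, -0.8, -0.5]
opening: 0.0514
```

```bash
python3 -c "
from h import *
go((.605,-.062,.0455),-10)
im=viewer.snapshot('wrist'); cv2.imwrite('pics/w2.png',im[:,:,::-1])"
```

```text
dp [23.  2.  2.] rot [-0.001 -0.002  0.   ] | tcp [ 0.6031 -0.064   0.0688] yaw -10.1 open 0.0514 t 3.45
```

View pics/w2.png

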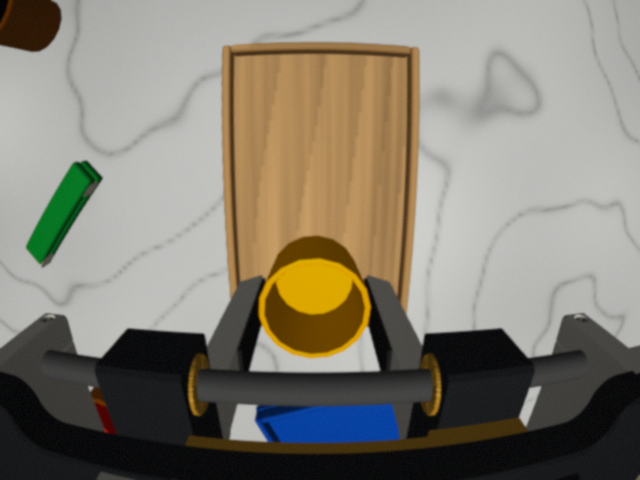

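Call:
apply_moves:
  motion:
    - {"dp": [14, 2, 2], "rot": [0, 0, 0], "jaw": 200}
    - {"dp": [21, 2, 2], "rot": [0, 0, 0], "jaw": 200}
    - {"dp": [23, 2, 2], "rot": [0, 0, 0], "jaw": 200}
    - {"dp": [23, 2, 2], "rot": [0, 0, 0], "jaw": 200}

```text
time_s: 4.0
tcp_pos: [0.6062, -0.0618, 0.0464]
ee_rot: [0.704, 0.062, 0.704, -0.062]
wrist_force: [-0.6, 1.4, 0.3]
opening: 0.0515
```

Lower a touch more, then release gently.

Call:
apply_moves:
  motion:
    - {"dp": [1, 0, 0], "rot": [0, 0, 0], "jaw": 200}
    - {"dp": [1, 0, 0], "rot": [0, 0, 0], "jaw": 90}
    - {"dp": [1, 0, 0], "rot": [0, 0, 0], "jaw": 50}
    - {"dp": [1, 0, 0], "rot": [0, 0, 0], "jaw": 50}

```text
time_s: 4.5
tcp_pos: [0.6062, -0.0619, 0.0455]
ee_rot: [0.704, 0.062, 0.704, -0.062]
wrist_force: [-0.4, 0.0, -0.5]
opening: 0.0748
```

```bash
python3 -c "
from h import *
go((.605,-.062,.15),0)
go((.4365,-.140,.15),0)
im=viewer.snapshot('wrist'); cv2.imwrite('pics/w3.png',im[:,:,::-1])"
```

```text
dp [-104.   -0.   -1.] rot [-0.175  0.    -0.   ] | tcp [ 0.6062 -0.0619  0.0455] yaw -10.0 open 0.0748 t 4.5
 dp [-104. -106. -154.] rot [-0.175  0.    -0.   ] | tcp [ 0.6062 -0.0619  0.0455] yaw -10.0 open 0.0748 t 4.5
```

View pics/w3.png

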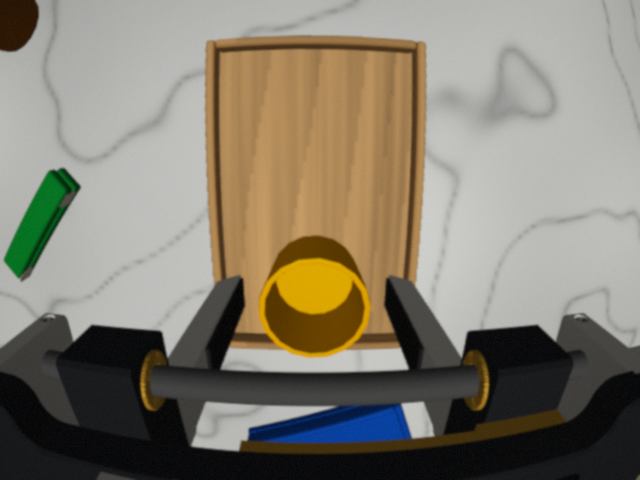

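Call:
apply_moves:
  motion:
    - {"dp": [-50, 0, 0], "rot": [0, 0, 0], "jaw": 30}
    - {"dp": [-104, -10, -15], "rot": [-0.05, 0, 0], "jaw": 30}
    - {"dp": [-104, -42, -61], "rot": [-0.09, 0, 0], "jaw": 30}
    - {"dp": [-104, -74, -107], "rot": [-0.13, 0, 0], "jaw": 30}
    - {"dp": [-104, -106, -154], "rot": [-0.175, 0, 0], "jaw": 30}

```text
time_s: 5.18
tcp_pos: [0.4345, -0.1401, 0.1495]
ee_rot: [0.707, -0.001, 0.707, 0.0]
wrist_force: [0.6, -0.4, -0.1]
opening: 0.0829
```

Call:
apply_moves:
  motion:
    - {"dp": [0, 0, 0], "rot": [0, 0, 0], "jaw": 30}

```text
time_s: 5.3
tcp_pos: [0.4331, -0.1413, 0.1496]
ee_rot: [0.707, 0.001, 0.708, -0.002]
wrist_force: [-0.5, 0.9, -0.0]
opening: 0.0829
```

```bash
python3 -c "
from h import *
go((.4365,-.140,.045),0)
im=viewer.snapshot('wrist'); cv2.imwrite('pics/w4.png',im[:,:,::-1])"
```

```text
dp [105.   2.   3.] rot [-0.003 -0.001  0.001] | tcp [ 0.4331 -0.1413  0.1496] yaw -0.2 open 0.0829 t 5.3
```

View pics/w4.png

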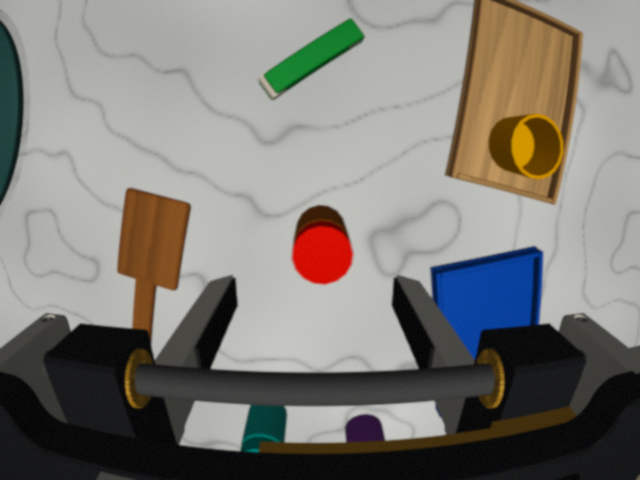

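Call:
apply_moves:
  motion:
    - {"dp": [45, 1, 3], "rot": [0, 0, 0], "jaw": 30}
    - {"dp": [90, 1, 3], "rot": [0, 0, 0], "jaw": 30}
    - {"dp": [105, 1, 3], "rot": [0, 0, 0], "jaw": 30}
    - {"dp": [105, 1, 3], "rot": [0, 0, 0], "jaw": 30}
    - {"dp": [105, 1, 3], "rot": [0, 0, 0], "jaw": 220}

```text
time_s: 5.98
tcp_pos: [0.4402, -0.1385, 0.0457]
ee_rot: [0.708, -0.0, 0.707, -0.0]
wrist_force: [0.5, -1.1, -0.4]
opening: 0.0764
```

Call:
apply_moves:
  motion:
    - {"dp": [0, 0, 0], "rot": [0, 0, 0], "jaw": 220}
    - {"dp": [0, 0, 0], "rot": [0, 0, 0], "jaw": 220}
    - {"dp": [0, 0, 0], "rot": [0, 0, 0], "jaw": 220}

```text
time_s: 6.35
tcp_pos: [0.4393, -0.1386, 0.0448]
ee_rot: [0.707, -0.0, 0.707, -0.0]
wrist_force: [-0.8, 0.4, -0.3]
opening: 0.0464
```

```bash
python3 -c "
from h import *
go((.624,.167,.15),5)"
```

```text
dp [-105.  306.  185.] rot [-0.087  0.     0.   ] | tcp [ 0.4393 -0.1386  0.0448] yaw -0.0 open 0.0464 t 6.35
```

Call:
apply_moves:
  motion:
    - {"dp": [0, 0, 0], "rot": [0, 0, 0], "jaw": 220}
    - {"dp": [-50, 0, 0], "rot": [0, 0, 0], "jaw": 220}
    - {"dp": [-105, 20, 12], "rot": [0, 0, 0], "jaw": 220}
    - {"dp": [-105, 70, 42], "rot": [-0.03, 0, 0], "jaw": 220}
    - {"dp": [-105, 120, 72], "rot": [-0.05, 0, 0], "jaw": 220}

```text
time_s: 6.98
tcp_pos: [0.512, -0.0176, 0.1503]
ee_rot: [0.707, -0.018, 0.706, 0.017]
wrist_force: [0.8, 0.7, -2.1]
opening: 0.0413
```

```bash
python3 -c "
from h import *
go((.624,.167,.13),5)"
```

```text
dp [ 20. 179. 121.] rot [-0.038  0.001  0.001] | tcp [ 0.512  -0.0176  0.1503] yaw 2.8 open 0.0413 t 6.97
```

Call:
apply_moves:
  motion:
    - {"dp": [5, 45, 30], "rot": [-0.01, 0, 0], "jaw": 220}
    - {"dp": [10, 90, 60], "rot": [-0.02, 0, 0], "jaw": 220}
    - {"dp": [15, 135, 91], "rot": [-0.03, 0, 0], "jaw": 220}
    - {"dp": [20, 179, 121], "rot": [-0.04, 0, 0], "jaw": 220}
    - {"dp": [20, 179, 121], "rot": [-0.04, 0, 0], "jaw": 220}

```text
time_s: 7.6
tcp_pos: [0.623, 0.1707, 0.1284]
ee_rot: [0.706, -0.033, 0.707, 0.034]
wrist_force: [-1.6, -0.9, -1.6]
opening: 0.0413
```

```bash
python3 -c "
from h import *
go((.624,.167,.0503),5)
im=viewer.snapshot('wrist'); cv2.imwrite('pics/w5.png',im[:,:,::-1])"
```

```text
dp [78. -4.  1.] rot [ 0.007 -0.001 -0.002] | tcp [0.623  0.1707 0.1284] yaw 5.4 open 0.0413 t 7.6
```

View pics/w5.png

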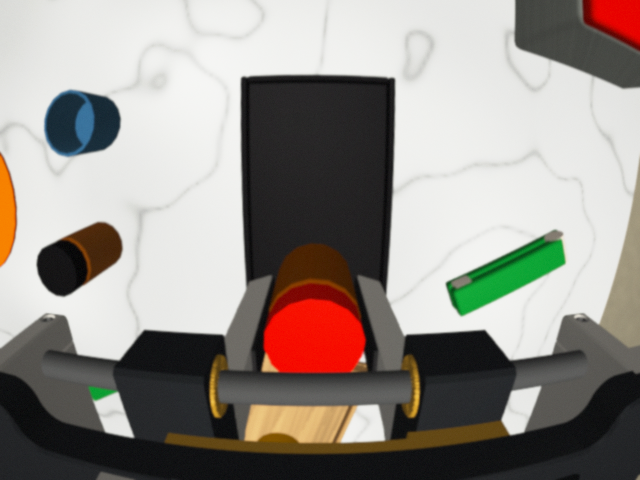

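Call:
apply_moves:
  motion:
    - {"dp": [35, -3, 1], "rot": [0, 0, 0], "jaw": 220}
    - {"dp": [60, -3, 1], "rot": [0, 0, 0], "jaw": 220}
    - {"dp": [73, -3, 1], "rot": [0, 0, 0], "jaw": 220}
    - {"dp": [76, -3, 1], "rot": [0, 0, 0], "jaw": 220}
    - {"dp": [77, -3, 1], "rot": [0, 0, 0], "jaw": 220}

```text
time_s: 8.28
tcp_pos: [0.6246, 0.1634, 0.0532]
ee_rot: [0.707, -0.032, 0.706, 0.032]
wrist_force: [0.8, 0.4, -1.6]
opening: 0.0415
```

Call:
apply_moves:
  motion:
    - {"dp": [0, 0, 0], "rot": [0, 0, 0], "jaw": 220}

```text
time_s: 8.4
tcp_pos: [0.6247, 0.1636, 0.0533]
ee_rot: [0.707, -0.032, 0.706, 0.032]
wrist_force: [0.1, -0.0, -1.4]
opening: 0.0417
```

Call:
apply_moves:
  motion:
    - {"dp": [2, 0, 0], "rot": [0, 0, 0], "jaw": 220}
    - {"dp": [3, 0, 0], "rot": [0, 0, 0], "jaw": 220}
    - {"dp": [3, 0, 0], "rot": [0, 0, 0], "jaw": 220}

```text
time_s: 8.78
tcp_pos: [0.6244, 0.1635, 0.0497]
ee_rot: [0.706, -0.032, 0.706, 0.032]
wrist_force: [-2.2, -0.8, 2.9]
opening: 0.0414
```

Contact felt (force change). Release.

Call:
apply_moves:
  motion:
    - {"dp": [0, 0, 0], "rot": [0, 0, 0], "jaw": 110}
    - {"dp": [0, 0, 0], "rot": [0, 0, 0], "jaw": 60}
    - {"dp": [0, 0, 0], "rot": [0, 0, 0], "jaw": 60}
    - {"dp": [-50, 0, 0], "rot": [0, 0, 0], "jaw": 60}
    - {"dp": [-105, 0, 0], "rot": [0, 0, 0], "jaw": 30}

```text
time_s: 9.4
tcp_pos: [0.6238, 0.1634, 0.1552]
ee_rot: [0.706, -0.032, 0.707, 0.032]
wrist_force: [0.4, 0.4, 1.3]
opening: 0.0786
```

```bash
python3 -c "
from h import *
go((.434,.1455,.15),0)
im=viewer.snapshot('wrist'); cv2.imwrite('pics/w6.png',im[:,:,::-1])
im=viewer.snapshot('side'); cv2.imwrite('pics/s6.png',im[:,:,::-1])"
```

```text
dp [   5.   -1. -191.] rot [ 0.09  -0.002 -0.   ] | tcp [0.6238 0.1634 0.1552] yaw 5.2 open 0.0786 t 9.4
```

View pics/w6.png

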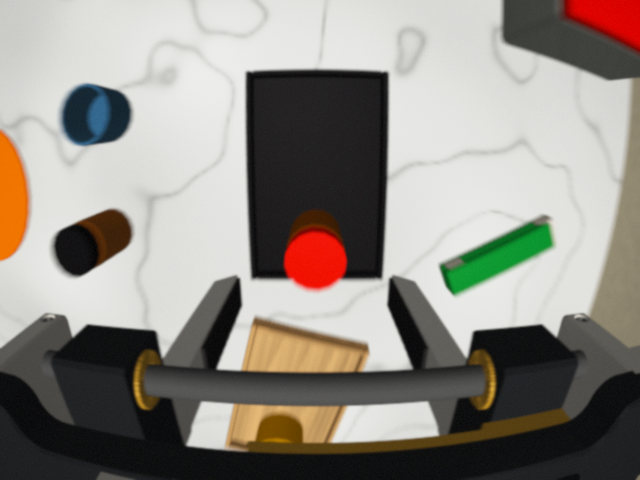

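View pics/s6.png

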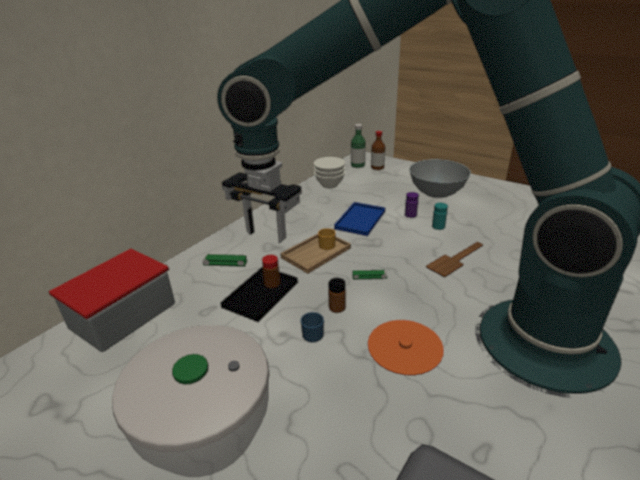

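Red jar stands in the black tray and the yellow cup in the bamboo one. Next, the black jar.

Call:
apply_moves:
  motion:
    - {"dp": [1, 0, -50], "rot": [0.02, 0, 0], "jaw": 30}
    - {"dp": [3, 0, -100], "rot": [0.05, 0, 0], "jaw": 30}
    - {"dp": [5, 0, -150], "rot": [0.07, 0, 0], "jaw": 30}
    - {"dp": [5, -1, -191], "rot": [0.09, 0, 0], "jaw": 30}
    - {"dp": [5, -1, -191], "rot": [0.09, 0, 0], "jaw": 30}

```text
time_s: 10.12
tcp_pos: [0.4321, 0.1449, 0.1495]
ee_rot: [0.707, -0.001, 0.707, -0.0]
wrist_force: [0.0, -0.0, 0.5]
opening: 0.083
```

```bash
python3 -c "
from h import *
go((.434,.1455,.045),0)
im=viewer.snapshot('wrist'); cv2.imwrite('pics/w7.png',im[:,:,::-1])"
```

```text
dp [104.   1.   2.] rot [ 0.001 -0.     0.001] | tcp [0.4321 0.1449 0.1495] yaw 0.0 open 0.083 t 10.12
```

View pics/w7.png

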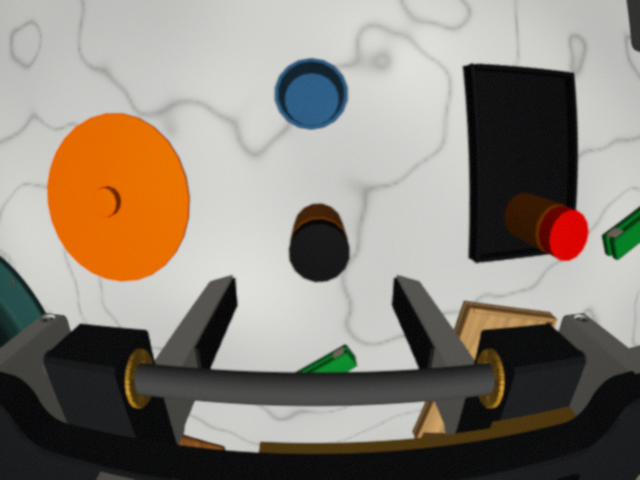

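```bash
python3 -c "
from h import *
print(ray('wrist',(319,251),.075),ray('wrist',(312,93),.045),ray('wrist',(564,234),.08))"
```

```text
[0.4355 0.1521 0.075 ] [0.4307 0.2571 0.045 ] [0.6195 0.1658 0.08  ]
```

Call:
apply_moves:
  motion:
    - {"dp": [45, 2, 1], "rot": [0, 0, 0], "jaw": 30}
    - {"dp": [90, 2, 1], "rot": [0, 0, 0], "jaw": 30}
    - {"dp": [104, 2, 1], "rot": [0, 0, 0], "jaw": 30}
    - {"dp": [104, 2, 1], "rot": [0, 0, 0], "jaw": 30}
    - {"dp": [104, 2, 1], "rot": [0, 0, 0], "jaw": 220}

```text
time_s: 10.8
tcp_pos: [0.4361, 0.1476, 0.0467]
ee_rot: [0.708, 0.0, 0.706, 0.0]
wrist_force: [0.7, -0.6, -0.4]
opening: 0.076
```

Call:
apply_moves:
  motion:
    - {"dp": [0, 0, 0], "rot": [0, 0, 0], "jaw": 220}
    - {"dp": [0, 0, 0], "rot": [0, 0, 0], "jaw": 220}
    - {"dp": [0, 0, 0], "rot": [0, 0, 0], "jaw": 220}
    - {"dp": [0, 0, 0], "rot": [0, 0, 0], "jaw": 220}

```text
time_s: 11.3
tcp_pos: [0.4352, 0.1473, 0.0456]
ee_rot: [0.707, -0.0, 0.707, -0.0]
wrist_force: [-1.1, 0.1, 6.3]
opening: 0.0414
```

```bash
python3 -c "
from h import *
go((.6155,.252,.15),5)"
```

```text
dp [-104.  105.  180.] rot [-0.087  0.     0.   ] | tcp [0.4352 0.1473 0.0456] yaw -0.0 open 0.0414 t 11.3
```

Call:
apply_moves:
  motion:
    - {"dp": [-50, 0, 0], "rot": [0, 0, 0], "jaw": 220}
    - {"dp": [-104, 15, 25], "rot": [0, 0, 0], "jaw": 220}
    - {"dp": [-104, 45, 76], "rot": [-0.03, 0, 0], "jaw": 220}
    - {"dp": [-104, 75, 128], "rot": [-0.06, 0, 0], "jaw": 220}
    - {"dp": [-104, 103, 180], "rot": [-0.087, 0, 0], "jaw": 220}

```text
time_s: 11.92
tcp_pos: [0.6167, 0.2511, 0.1493]
ee_rot: [0.706, -0.031, 0.706, 0.031]
wrist_force: [-0.1, -0.2, -0.6]
opening: 0.0409
```

Call:
apply_moves:
  motion:
    - {"dp": [25, 0, 0], "rot": [0, 0, 0], "jaw": 220}
    - {"dp": [50, 0, 0], "rot": [0, 0, 0], "jaw": 220}
    - {"dp": [50, 0, 0], "rot": [0, 0, 0], "jaw": 220}

```text
time_s: 12.3
tcp_pos: [0.614, 0.2498, 0.0975]
ee_rot: [0.705, -0.031, 0.708, 0.03]
wrist_force: [-0.4, 0.1, -1.0]
opening: 0.0413
```

```bash
python3 -c "
from h import *
go((.6155,.250,.0506),5)
im=viewer.snapshot('wrist'); cv2.imwrite('pics/w8.png',im[:,:,::-1])"
```

```text
dp [47.  0.  2.] rot [-0.    -0.004  0.001] | tcp [0.614  0.2498 0.0975] yaw 5.0 open 0.0413 t 12.3
```

View pics/w8.png

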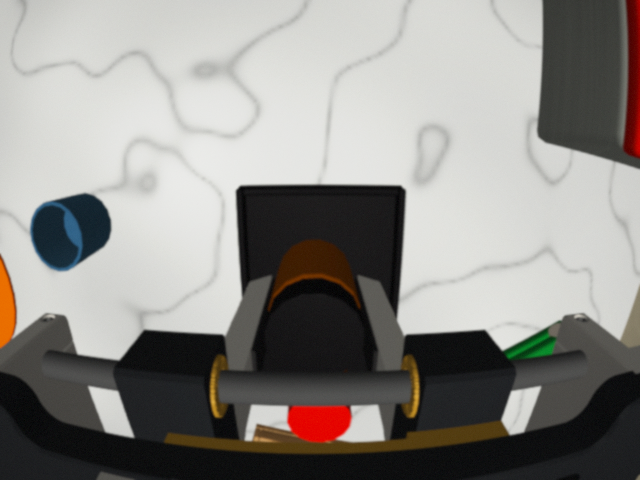

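Jar held upright, clear of the red one. Lower.

Call:
apply_moves:
  motion:
    - {"dp": [25, 0, 1], "rot": [0, 0, 0], "jaw": 220}
    - {"dp": [40, 0, 1], "rot": [0, 0, 0], "jaw": 220}
    - {"dp": [45, 0, 1], "rot": [0, 0, 0], "jaw": 220}
    - {"dp": [45, 0, 1], "rot": [0, 0, 0], "jaw": 220}

```text
time_s: 12.85
tcp_pos: [0.6163, 0.2505, 0.0549]
ee_rot: [0.707, -0.031, 0.706, 0.031]
wrist_force: [-0.5, -0.4, -1.0]
opening: 0.0416
```

Call:
apply_moves:
  motion:
    - {"dp": [2, 0, 0], "rot": [0, 0, 0], "jaw": 220}
    - {"dp": [4, 0, 0], "rot": [0, 0, 0], "jaw": 220}
    - {"dp": [4, 0, 0], "rot": [0, 0, 0], "jaw": 220}

```text
time_s: 13.22
tcp_pos: [0.6163, 0.2505, 0.0507]
ee_rot: [0.707, -0.031, 0.706, 0.031]
wrist_force: [0.1, 0.1, 1.6]
opening: 0.0415
```

Call:
apply_moves:
  motion:
    - {"dp": [0, 0, 0], "rot": [0, 0, 0], "jaw": 110}
    - {"dp": [0, 0, 0], "rot": [0, 0, 0], "jaw": 60}
    - {"dp": [0, 0, 0], "rot": [0, 0, 0], "jaw": 60}
    - {"dp": [-50, 0, 0], "rot": [0, 0, 0], "jaw": 60}
    - {"dp": [-100, 0, 0], "rot": [0, 0, 0], "jaw": 30}

```text
time_s: 13.85
tcp_pos: [0.6158, 0.2504, 0.1514]
ee_rot: [0.706, -0.031, 0.707, 0.031]
wrist_force: [0.8, -0.0, 0.7]
opening: 0.0786
```

```bash
python3 -c "
from h import *
go((.429,.253,.15),0)
im=viewer.snapshot('wrist'); cv2.imwrite('pics/w9.png',im[:,:,::-1])"
```

```text
dp [   2.   19. -186.] rot [ 0.087 -0.001  0.   ] | tcp [0.6158 0.2504 0.1514] yaw 5.0 open 0.0786 t 13.85
```

View pics/w9.png

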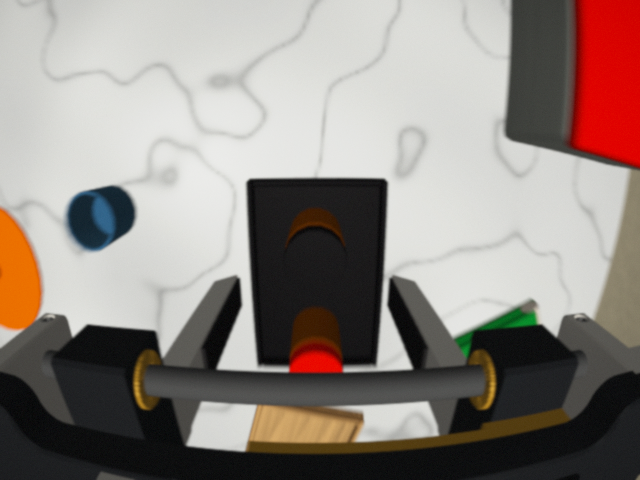

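Call:
apply_moves:
  motion:
    - {"dp": [1, 5, -48], "rot": [0.02, 0, 0], "jaw": 30}
    - {"dp": [2, 10, -96], "rot": [0.05, 0, 0], "jaw": 30}
    - {"dp": [2, 15, -144], "rot": [0.07, 0, 0], "jaw": 30}
    - {"dp": [2, 19, -186], "rot": [0.087, 0, 0], "jaw": 30}
    - {"dp": [2, 19, -186], "rot": [0.087, 0, 0], "jaw": 30}

```text
time_s: 14.52
tcp_pos: [0.427, 0.2533, 0.1487]
ee_rot: [0.707, -0.001, 0.707, 0.001]
wrist_force: [-0.3, -0.2, 0.1]
opening: 0.0827
```

```bash
python3 -c "
from h import *
go((.429,.253,.039),0)
im=viewer.snapshot('wrist'); cv2.imwrite('pics/w10.png',im[:,:,::-1])"
```

```text
dp [110.  -0.   2.] rot [0.002 0.    0.001] | tcp [0.427  0.2533 0.1487] yaw 0.1 open 0.0827 t 14.53
```

View pics/w10.png

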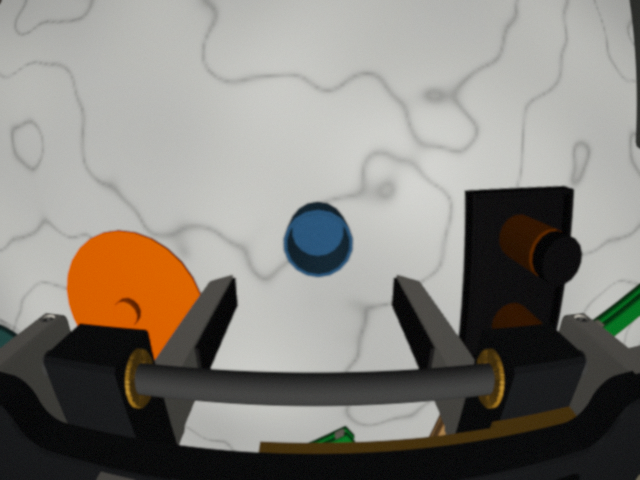

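Call:
apply_moves:
  motion:
    - {"dp": [50, 2, 1], "rot": [0, 0, 0], "jaw": 30}
    - {"dp": [95, 2, 1], "rot": [0, 0, 0], "jaw": 30}
    - {"dp": [109, 2, 1], "rot": [0, 0, 0], "jaw": 30}
    - {"dp": [109, 2, 1], "rot": [0, 0, 0], "jaw": 30}
    - {"dp": [109, 2, 1], "rot": [0, 0, 0], "jaw": 200}

```text
time_s: 15.2
tcp_pos: [0.4312, 0.2557, 0.0408]
ee_rot: [0.708, 0.0, 0.706, 0.0]
wrist_force: [0.1, -1.0, 0.7]
opening: 0.0761
```

Call:
apply_moves:
  motion:
    - {"dp": [0, 0, 0], "rot": [0, 0, 0], "jaw": 200}
    - {"dp": [0, 0, 0], "rot": [0, 0, 0], "jaw": 200}
    - {"dp": [0, 0, 0], "rot": [0, 0, 0], "jaw": 200}

```text
time_s: 15.58
tcp_pos: [0.4304, 0.2553, 0.04]
ee_rot: [0.707, 0.0, 0.707, 0.0]
wrist_force: [-1.1, -2.0, 9.2]
opening: 0.0511
```

```bash
python3 -c "
from h import *
go((.620,.025,.15),-10)"
```

```text
dp [-110. -230.  190.] rot [ 0.175  0.001 -0.   ] | tcp [0.4304 0.2553 0.04  ] yaw 0.0 open 0.0511 t 15.57
```

Call:
apply_moves:
  motion:
    - {"dp": [-55, 0, 0], "rot": [0, 0, 0], "jaw": 200}
    - {"dp": [-110, -20, 15], "rot": [0.02, 0, 0], "jaw": 200}
    - {"dp": [-110, -62, 50], "rot": [0.05, 0, 0], "jaw": 200}
    - {"dp": [-110, -106, 86], "rot": [0.08, 0, 0], "jaw": 200}
    - {"dp": [-110, -150, 122], "rot": [0.11, 0, 0], "jaw": 200}

```text
time_s: 16.2
tcp_pos: [0.5532, 0.1035, 0.1499]
ee_rot: [0.706, 0.039, 0.706, -0.039]
wrist_force: [0.0, 0.2, -0.2]
opening: 0.0511
```

```bash
python3 -c "
from h import *
go((.620,.024,.12),-10)"
```

```text
dp [ 30. -72.  75.] rot [0.064 0.001 0.   ] | tcp [0.5532 0.1035 0.1499] yaw -6.4 open 0.0511 t 16.2
```

Call:
apply_moves:
  motion:
    - {"dp": [5, -36, 38], "rot": [0.03, 0, 0], "jaw": 200}
    - {"dp": [15, -72, 75], "rot": [0.064, 0, 0], "jaw": 200}
    - {"dp": [45, -72, 75], "rot": [0.064, 0, 0], "jaw": 200}
    - {"dp": [70, -72, 75], "rot": [0.064, 0, 0], "jaw": 200}
    - {"dp": [70, -72, 75], "rot": [0.064, 0, 0], "jaw": 200}

```text
time_s: 16.82
tcp_pos: [0.6177, 0.0253, 0.078]
ee_rot: [0.703, 0.061, 0.706, -0.061]
wrist_force: [0.6, -0.7, -0.2]
opening: 0.051
```

```bash
python3 -c "
from h import *
go((.620,.024,.0455),-10)
im=viewer.snapshot('wrist'); cv2.imwrite('pics/w11.png',im[:,:,::-1])"
```

```text
dp [32. -1.  3.] rot [ 0.001 -0.003  0.   ] | tcp [0.6177 0.0253 0.078 ] yaw -10.0 open 0.051 t 16.82
```

View pics/w11.png

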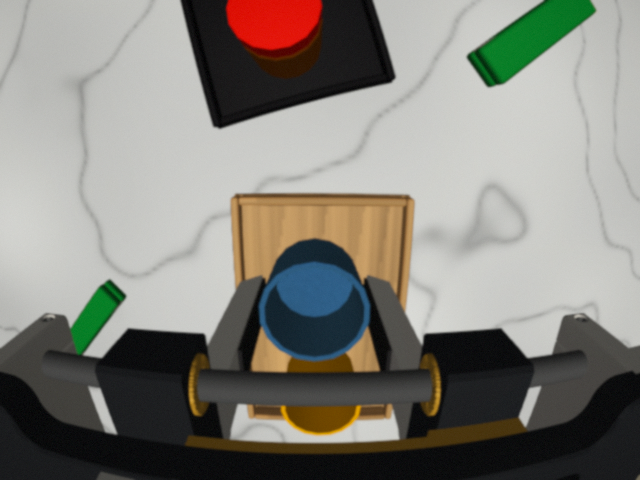

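Call:
apply_moves:
  motion:
    - {"dp": [18, 0, 1], "rot": [0, 0, 0], "jaw": 200}
    - {"dp": [28, 0, 1], "rot": [0, 0, 0], "jaw": 200}
    - {"dp": [31, 0, 1], "rot": [0, 0, 0], "jaw": 200}
    - {"dp": [31, 0, 1], "rot": [0, 0, 0], "jaw": 200}

```text
time_s: 17.38
tcp_pos: [0.6198, 0.0253, 0.0484]
ee_rot: [0.704, 0.061, 0.705, -0.061]
wrist_force: [-0.3, -0.0, -0.7]
opening: 0.051
```

Call:
apply_moves:
  motion:
    - {"dp": [2, 0, 0], "rot": [0, 0, 0], "jaw": 200}
    - {"dp": [3, 0, 0], "rot": [0, 0, 0], "jaw": 200}
    - {"dp": [3, 0, 0], "rot": [0, 0, 0], "jaw": 200}

```text
time_s: 17.75
tcp_pos: [0.6198, 0.0252, 0.0455]
ee_rot: [0.704, 0.062, 0.704, -0.061]
wrist_force: [0.1, -0.2, -0.6]
opening: 0.0511
```

Call:
apply_moves:
  motion:
    - {"dp": [0.5, 0, 0], "rot": [0, 0, 0], "jaw": 200}
    - {"dp": [0.5, 0, 0], "rot": [0, 0, 0], "jaw": 90}
    - {"dp": [0.5, 0, 0], "rot": [0, 0, 0], "jaw": 50}
    - {"dp": [0.5, 0, 0], "rot": [0, 0, 0], "jaw": 50}
    - {"dp": [-50, 0, 0], "rot": [0, 0, 0], "jaw": 50}

```text
time_s: 18.38
tcp_pos: [0.6178, 0.025, 0.0931]
ee_rot: [0.702, 0.061, 0.707, -0.062]
wrist_force: [1.1, -0.4, 0.6]
opening: 0.0753
```

Call:
apply_moves:
  motion:
    - {"dp": [-60, 0, 0], "rot": [0, 0, 0], "jaw": 60}
    - {"dp": [-60, 0, 0], "rot": [0, 0, 0], "jaw": 100}

```text
time_s: 18.62
tcp_pos: [0.6219, 0.0256, 0.16]
ee_rot: [0.707, 0.062, 0.702, -0.061]
wrist_force: [-0.8, -0.1, -1.6]
opening: 0.0652
```

```bash
python3 -c "
from h import *
go((.43,.002,.15),-55.4)
im=viewer.snapshot('wrist'); cv2.imwrite('pics/w12.png',im[:,:,::-1])"
```

```text
dp [   9.  -56. -185.] rot [ 0.793  0.006 -0.004] | tcp [0.6219 0.0256 0.16  ] yaw -10.0 open 0.0652 t 18.62
```

View pics/w12.png

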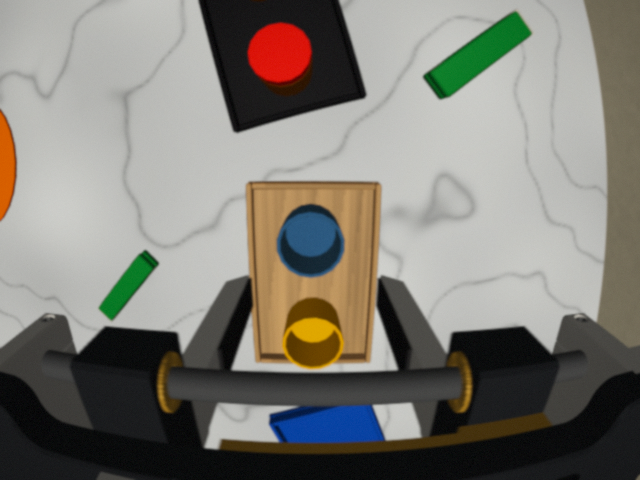

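Call:
apply_moves:
  motion:
    - {"dp": [2, -13, -46], "rot": [0.17, 0, 0], "jaw": 100}
    - {"dp": [4, -26, -92], "rot": [0.34, 0, 0], "jaw": 100}
    - {"dp": [7, -42, -138], "rot": [0.51, 0, 0], "jaw": 100}
    - {"dp": [9, -56, -185], "rot": [0.68, 0, 0], "jaw": 100}
    - {"dp": [9, -56, -185], "rot": [0.793, 0, 0], "jaw": 100}

```text
time_s: 19.3
tcp_pos: [0.4244, 0.0013, 0.1454]
ee_rot: [0.624, 0.33, 0.626, -0.331]
wrist_force: [1.2, -0.2, 0.2]
opening: 0.057
```

Call:
apply_moves:
  motion:
    - {"dp": [0, 0, 0], "rot": [0, 0, 0], "jaw": 100}

```text
time_s: 19.42
tcp_pos: [0.4275, 0.002, 0.146]
ee_rot: [0.626, 0.328, 0.626, -0.329]
wrist_force: [-0.2, 0.7, 0.7]
opening: 0.0572
```

```bash
python3 -c "
from h import *
go((.43,.002,.024),-55.4)
im=viewer.snapshot('wrist'); cv2.imwrite('pics/w13.png',im[:,:,::-1])"
```

```text
dp [122.   2.   1.] rot [ 0.    -0.     0.001] | tcp [0.4275 0.002  0.146 ] yaw -55.4 open 0.0572 t 19.43
```

View pics/w13.png

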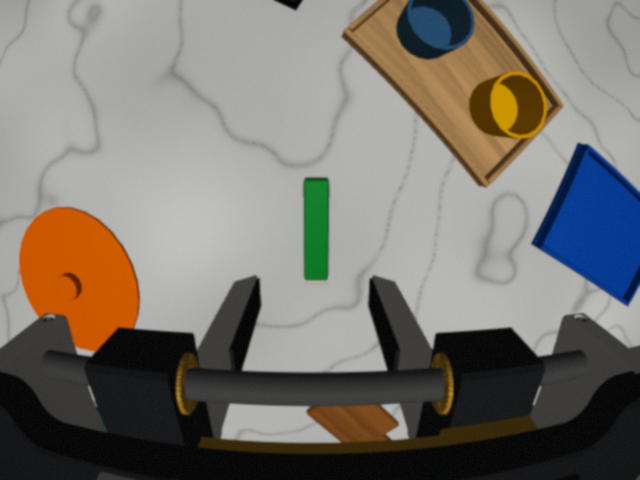

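```bash
python3 -c "
from h import *
a=ray('wrist',(317,181),.018);b=ray('wrist',(316,283),.018);c=(a+b)/2;print(a,b,c,np.linalg.norm(a-b),np.degrees(np.arctan2(*(a-b)[1::-1])))
go((c[0],c[1],.024),-55.4)"
```

```text
[0.465  0.0276 0.018 ] [ 0.3954 -0.0199  0.018 ] [0.4302 0.0038 0.018 ] 0.08427268430432913 34.32262454084097
 dp [122.   3.   0.] rot [ 0.003 -0.001  0.001] | tcp [0.4278 0.0021 0.146 ] yaw -55.2 open 0.057 t 19.48
```

Call:
apply_moves:
  motion:
    - {"dp": [50, 2, 0], "rot": [0, 0, 0], "jaw": 110}
    - {"dp": [95, 2, 0], "rot": [0, 0, 0], "jaw": 110}
    - {"dp": [112, 2, 0], "rot": [0, 0, 0], "jaw": 110}
    - {"dp": [118, 2, 0], "rot": [0, 0, 0], "jaw": 110}
    - {"dp": [118, 2, 0], "rot": [0, 0, 0], "jaw": 110}

```text
time_s: 20.1
tcp_pos: [0.4297, 0.0034, 0.0284]
ee_rot: [0.626, 0.328, 0.626, -0.328]
wrist_force: [0.1, 0.2, 0.3]
opening: 0.0534
```

```bash
python3 -c "
from h import *
go((.430,.003,.0245),-55.4)"
```

```text
dp [4. 0. 0.] rot [ 0.001 -0.     0.   ] | tcp [0.4297 0.0034 0.0284] yaw -55.3 open 0.0534 t 20.1
```

Call:
apply_moves:
  motion:
    - {"dp": [4, 0, 0], "rot": [0, 0, 0], "jaw": 110}
    - {"dp": [4, 0, 0], "rot": [0, 0, 0], "jaw": 240}
    - {"dp": [4, 0, 0], "rot": [0, 0, 0], "jaw": 240}
    - {"dp": [4, 0, 0], "rot": [0, 0, 0], "jaw": 240}
    - {"dp": [4, 0, 0], "rot": [0, 0, 0], "jaw": 240}

```text
time_s: 20.72
tcp_pos: [0.4297, 0.0032, 0.0246]
ee_rot: [0.626, 0.329, 0.626, -0.329]
wrist_force: [0.9, 0.3, 3.8]
opening: 0.0197
```

Call:
apply_moves:
  motion:
    - {"dp": [0, 0, 0], "rot": [0, 0, 0], "jaw": 240}
    - {"dp": [0, 0, 0], "rot": [0, 0, 0], "jaw": 240}

```text
time_s: 20.98
tcp_pos: [0.4297, 0.0032, 0.0246]
ee_rot: [0.626, 0.329, 0.626, -0.329]
wrist_force: [-0.9, 0.3, 5.4]
opening: 0.0193
```

```bash
python3 -c "
from h import *
go((.6053,-.25,.12),9.7)"
```

```text
dp [-95.   1. 308.] rot [-1.136  0.    -0.   ] | tcp [0.4297 0.0032 0.0246] yaw -55.4 open 0.0193 t 20.98
```

Call:
apply_moves:
  motion:
    - {"dp": [-50, 0, 0], "rot": [0, 0, 0], "jaw": 240}
    - {"dp": [-95, 0, 20], "rot": [-0.17, 0, 0], "jaw": 240}
    - {"dp": [-95, 0, 75], "rot": [-0.34, 0, 0], "jaw": 240}
    - {"dp": [-95, 0, 130], "rot": [-0.51, 0, 0], "jaw": 240}
    - {"dp": [-95, 0, 185], "rot": [-0.68, 0, 0], "jaw": 240}

```text
time_s: 21.6
tcp_pos: [0.5354, -0.1507, 0.1195]
ee_rot: [0.7, 0.099, 0.7, -0.099]
wrist_force: [0.0, 0.2, 0.6]
opening: 0.02
```

```bash
python3 -c "
from h import *
go((.6053,-.25,.10),9.7)"
```

```text
dp [ 20. -76.  95.] rot [-0.451  0.     0.   ] | tcp [ 0.5354 -0.1507  0.1195] yaw -16.1 open 0.02 t 21.6
```

Call:
apply_moves:
  motion:
    - {"dp": [5, -35, 43], "rot": [-0.17, 0, 0], "jaw": 240}
    - {"dp": [10, -60, 75], "rot": [-0.33, 0, 0], "jaw": 240}
    - {"dp": [20, -76, 95], "rot": [-0.45, 0, 0], "jaw": 240}
    - {"dp": [20, -76, 95], "rot": [-0.45, 0, 0], "jaw": 240}
    - {"dp": [20, -76, 95], "rot": [-0.45, 0, 0], "jaw": 240}

```text
time_s: 22.22
tcp_pos: [0.6039, -0.2479, 0.0994]
ee_rot: [0.705, -0.057, 0.705, 0.057]
wrist_force: [0.3, 0.5, -0.3]
opening: 0.0197
```

```bash
python3 -c "
from h import *
go((.6053,-.25,.0295),9.7)
im=viewer.snapshot('wrist'); cv2.imwrite('pics/w14.png',im[:,:,::-1])"
```

```text
dp [70. -2.  1.] rot [-0.007 -0.    -0.001] | tcp [ 0.6039 -0.2479  0.0994] yaw 9.3 open 0.0197 t 22.23
```

View pics/w14.png

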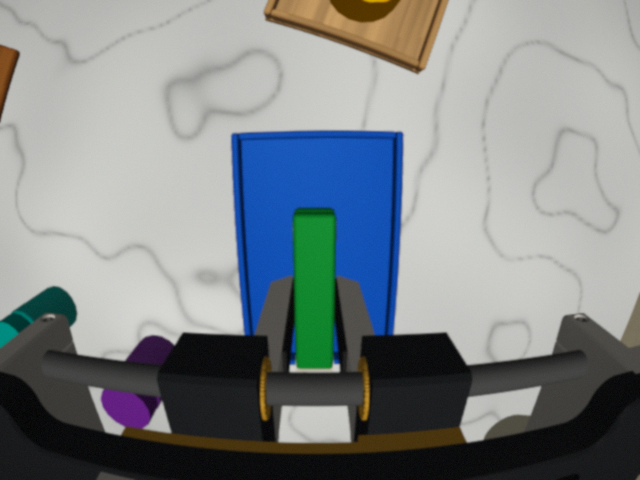

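Call:
apply_moves:
  motion:
    - {"dp": [35, -1, 1], "rot": [0, 0, 0], "jaw": 240}
    - {"dp": [55, -1, 1], "rot": [0, 0, 0], "jaw": 240}
    - {"dp": [64, -1, 1], "rot": [0, 0, 0], "jaw": 240}
    - {"dp": [66, -1, 1], "rot": [0, 0, 0], "jaw": 240}
    - {"dp": [66, -1, 1], "rot": [0, 0, 0], "jaw": 240}

```text
time_s: 22.9
tcp_pos: [0.6057, -0.2497, 0.0341]
ee_rot: [0.705, -0.058, 0.705, 0.057]
wrist_force: [-0.2, 0.6, -0.3]
opening: 0.0196
```

```bash
python3 -c "
from h import *
go((.6053,-.25,.0295),9.7)"
```

```text
dp [ 5. -0. -0.] rot [-0.006  0.001  0.   ] | tcp [ 0.6057 -0.2497  0.0341] yaw 9.3 open 0.0196 t 22.9
```

Call:
apply_moves:
  motion:
    - {"dp": [3, 0, 0], "rot": [0, 0, 0], "jaw": 240}
    - {"dp": [4.5, 0, 0], "rot": [0, 0, 0], "jaw": 240}
    - {"dp": [4.5, 0, 0], "rot": [0, 0, 0], "jaw": 240}

```text
time_s: 23.28
tcp_pos: [0.6055, -0.2498, 0.0296]
ee_rot: [0.705, -0.058, 0.705, 0.057]
wrist_force: [-4.0, 1.0, 8.6]
opening: 0.0193
```

Contact. Release with a limited opening (about 48 mm), then rise.

Call:
apply_moves:
  motion:
    - {"dp": [0, 0, 0], "rot": [0, 0, 0], "jaw": 150}
    - {"dp": [0, 0, 0], "rot": [0, 0, 0], "jaw": 130}
    - {"dp": [0, 0, 0], "rot": [0, 0, 0], "jaw": 130}
    - {"dp": [0, 0, 0], "rot": [0, 0, 0], "jaw": 130}

```text
time_s: 23.78
tcp_pos: [0.6053, -0.2496, 0.0289]
ee_rot: [0.705, -0.058, 0.705, 0.058]
wrist_force: [-0.1, 0.4, 0.3]
opening: 0.0462
```

Call:
apply_moves:
  motion:
    - {"dp": [-30, 0, 0], "rot": [0, 0, 0], "jaw": 130}
    - {"dp": [-80, 0, 0], "rot": [0, 0, 0], "jaw": 130}
    - {"dp": [-130, 0, 0], "rot": [0, 0, 0], "jaw": 130}
    - {"dp": [-170, 0, 0], "rot": [0, 0, 0], "jaw": 130}
    - {"dp": [-170, 0, 0], "rot": [0, 0, 0], "jaw": 130}

```text
time_s: 24.4
tcp_pos: [0.6067, -0.25, 0.2022]
ee_rot: [0.706, -0.058, 0.703, 0.057]
wrist_force: [-0.3, -0.2, -1.5]
opening: 0.0459
```

```bash
python3 -c "
from h import *
go((.6053,-.25,.0295),9.7)
for n in ('wrist','top','side'):
  im=viewer.snapshot(n); cv2.imwrite(f'pics/f_{n}.png',im[:,:,::-1])
im=cv2.imread('pics/f_top.png'); cv2.imwrite('pics/f_topc.png',cv2.resize(im[150:330,220:460],None,fx=3.3,fy=3.3,interpolation=cv2.INTER_CUBIC))
im=cv2.imread('pics/f_side.png'); cv2.imwrite('pics/f_sidec.png',cv2.resize(im[170:350,200:440],None,fx=3.3,fy=3.3,interpolation=cv2.INTER_CUBIC))"
```

```text
dp [173.   1.  -2.] rot [-0.006  0.004  0.003] | tcp [ 0.6067 -0.25    0.2022] yaw 9.3 open 0.0459 t 24.4
```

View pics/f_wrist.png

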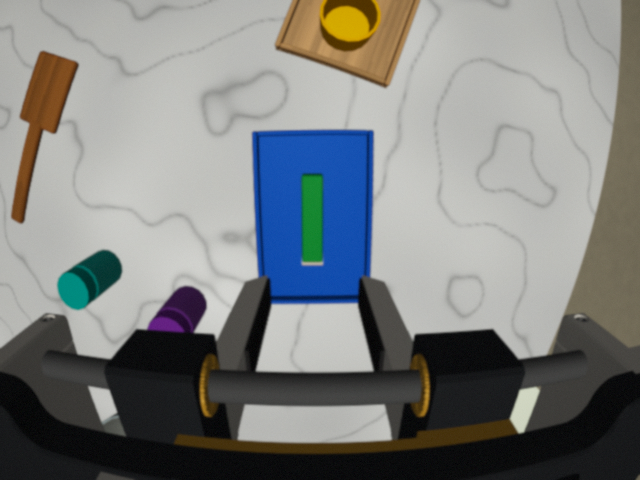

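View pics/f_topc.png

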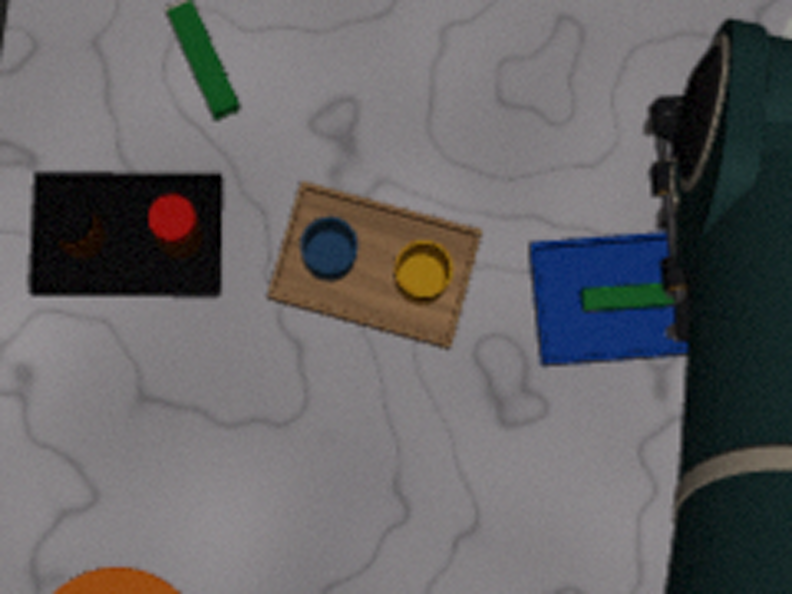

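View pics/f_sidec.png

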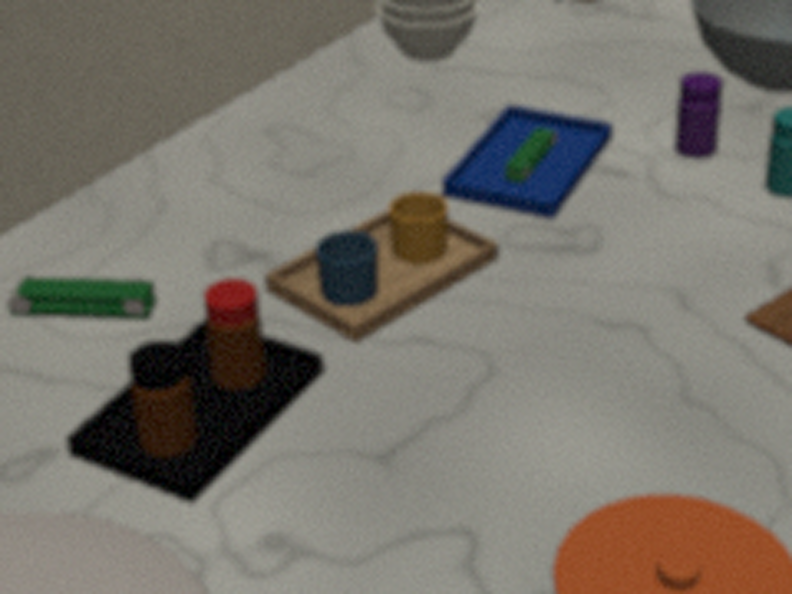

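```bash
python3 -c "
from h import *
def loc(px,z,c,yaw):
    w=ray('top',(220+px[0]/3.3,150+px[1]/3.3),z)[:2]-c; a=np.radians(yaw); return np.array([[np.cos(a),np.sin(a)],[-np.sin(a),np.cos(a)]])@w
B=np.array([.6129,-.0186]);K=np.array([.6197,.2086])
print('blue',loc((329,249),.05,B,-10.3),'yel',loc((424,270),.05,B,-10.3),'red',loc((172,217),.08,K,5.5))
print('blackjar tcp',R.from_euler('z',-5.5,degrees=True).apply([.6163-K[0],.2505-K[1],0]))
for nme,p in (('spin',(115,260)),('bowl',(529,290))): pass
a=cv2.imread('pics/top0.png').astype(int);b=cv2.imread('pics/f_top.png').astype(int)
d=abs(a-b).max(2)>60; print('spinner diff',d[210:320,60:180].sum())
a=cv2.imread('pics/side0.png').astype(int);b=cv2.imread('pics/f_side.png').astype(int)
d=abs(a-b).max(2)>50; print('side spinner',d[330:470,100:280].sum(),'bowl',d[155:200,405:475].sum())
print(robot.sign_off())"
```

```text
blue [-0.0047  0.0418] yel [-0.0002 -0.0439] red [ 0.0001 -0.048 ]
blackjar tcp [0.0006 0.042  0.    ]
spinner diff 0
side spinner 0 bowl 0
the job is handed in; nothing more can be done
None
```

All five things are in their trays, and I handed the job in at about 24 s of the 115 s allowed. The sign-off gives no verdict.

- **Placement:** Each thing was lowered to the tray floor before the jaws opened, and nothing was dropped. Both cups and both jars stand upright. The clip lies flat; I used the shorter one, which measured about 87 mm against about 115 mm for the other.
- **Position checks:** In the last pictures the tray-frame positions all lie within the limits:

| Thing | x (m) | y (m) | Source |
|---|---|---|---|
| cup_blue | -0.005 | 0.042 | top picture |
| cup_yellow | 0.000 | -0.044 | top picture |
| jar_red | 0.000 | -0.048 | top picture |
| jar_black | 0.001 | 0.042 | release pose (its cap hardly shows against the black tray) |

- **Clip:** I did not measure its final position. It was released within about 1 mm of the tray centre, lined up with the tray, and the wrist picture shows it well inside the walls.
- **Spinner and bowl:** The spinner shows no change in the top and side pictures, and the bowl shows none in the side picture. The arm is raised clear of everything.
- **Disagreement:** While they stood on the counter, the wrist and top cameras differed by about 6 mm in y for jar_black and cup_blue. The jaws and pads tolerated this, and both grasps held.

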